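# Serve a coffee ball into a thin cup

### The job

Stand the tall handleless cup upright in the middle of the round disc of the coffee-ball dispenser; its porcelain is thin, so grip it lightly and set it down softly. Then pull the dispenser's sprung lever all the way down so that the coffee ball rolls out of the chute into the cup, and ease the lever back up slowly, never letting it snap. Leave the cup standing there with the ball in it, and do not disturb the mug, the jug or the saucers.

Things in the scene. Friction and masses are not known exactly. Their poses are not given: they have to be found in the camera images.
- cup: tall white porcelain cup, no handle, open at the top: outer diameter 64 mm at the rim, 62 at 25 mm height, 54 at the foot; 72 mm high, wall 3 mm, 0.16 kg. Thin: grip with 20 to 30 N a finger, never over 40 N; lower it onto the disc at 30 mm/s or less, do not drop it. Origin at the centre of its underside, z up its axis
- dispenser: fixed coffee-ball dispenser: dark foot 250 x 100 x 6 mm; at its front a light disc (76 mm across, top at 9 mm); behind it a black column 194 mm high, centre 155 mm from the disc's; an open chute 42 mm wide slopes from the column to a lip 42 mm short of the disc's centre, at 95 mm height. Origin on the worktop under the disc's centre; x from disc to column, y to the lever's side, z up
- cup_spot (a point): centre of the disc's top, 9 mm above the worktop: the middle of the cup's underside belongs here; axes as the dispenser's
- lever (a joint): the dispenser's lever, in rad: 0 = up (at rest, handle 0.45 rad above level), 0.80 = fully down at its stop. A spring pushes it up with about 5 N at the handle when up and 9 N when down; let it rise over 1.5 s or more
- handle (a point): middle of the lever's black round handle bar (22 mm diameter, 70 mm long, level, along the dispenser's y), 100 mm from the pivot, 125 mm to the dispenser's +y side; its centre is 203 mm above the worktop with the lever up, 126 mm with it down. Can be pushed down from above with closed fingers or held between them
- lever_pivot (a point): point on the lever's axis (along the dispenser's y, 160 mm above the worktop) level with the middle of the handle bar
- ball_center (a point): centre of the dark brown coffee ball, 28 mm diameter, 15 g, waiting in the chute behind a small metal gate. The gate drops with the lever and frees the ball near the bottom of the stroke
- mug: wide white mug with a handle, 92 x 122 x 64 mm, a bystander; origin under the middle of its outline
- jug: small steel milk jug with a handle, 58 x 85 x 68 mm, a bystander; origin under the middle of its outline
- saucers: stack of white saucers, 104 mm across, 54 mm high, a bystander; origin under its centre
Not all that is in view belongs to the job. Leave any green look-alike of the cup alone.

How it is judged:
On the way, in this order (a step that is already met when the one before it is completed fails the run):
1. the cup stands upright on the disc, let go, before the lever is used (distance between cup and cup_spot below 0.014 m and angle between cup's own z axis and vertical below 0.08 rad and contact force between the fingers and cup below 0.1 N and value of joint lever below 0.1 rad), for 0.2 s.
2. the lever is pulled fully down (value of joint lever above 0.74 rad), for 0.1 s.
3. the ball is in the cup and the lever is back up (horizontal distance between ball_center and cup below 0.03 m and z of ball_center in the frame of cup below 0.05 m and value of joint lever below 0.08 rad), for 0.2 s.
At the end, for the whole second after the job is handed in: The cup stands at rest, upright within 0.08 rad, its underside's centre within 14 mm of the middle of the disc's top; the ball lies inside it; the lever is back up (below 0.08 rad) (all of step 3 and distance between cup and cup_spot below 0.014 m and angle between cup's own z axis and vertical below 0.08 rad and linear speed of cup below 0.02 m/s and z of ball_center in the frame of cup above 0 m); the robot touches nothing.
It fails at once if the cup is squeezed: the fingers press on it with more than 90 N in all, about 45 N a finger (contact force between the fingers and cup above 90 N).
It fails at once if the cup is dropped onto the disc (faster than 0.28 m/s close to it) or slammed or pressed on the dispenser (more than 40 N) ((distance between cup and cup_spot below 0.02 m and linear speed of cup above 0.28 m/s) or contact force between cup and dispenser above 40 N).
It fails at once if the cup is tipped by more than 0.6 rad (angle between cup's own z axis and vertical above 0.6 rad).
It fails at once if the lever snaps back (faster than 2 rad/s upward) (velocity of joint lever below -2 rad/s).
It fails at once if a bystander is disturbed (mug, jug or saucers moved more than 20 mm) (distance of any of mug, jug, saucers from where it was at the start of the episode above 0.02 m).
It also fails if it takes over 61 s, if anything falls off the work surface, if the arm or the gripper's body presses on something with over 40 N, if the wrist force passes 120 N, or if a joint passes its speed limit or range.

### The arm

A 6-joint arm with a two-finger parallel gripper is mounted at the origin on a cart in front of the work surface, level with it; the furniture and walls round the work are solid. World frame = base frame: x ahead of the robot, y to its left, z up, the work surface at z = 0. Lengths are in m, angles in rad, forces in N, time in s.
With the tool pointing down it reaches from about 0.375 to 0.9 m from the base axis. Payload 3.1 kg.
Tool frame: the origin (TCP) lies midway between the tips of the shut fingers; the grasp point (between the pads) lies 19 mm behind it; z points along the fingers, y is the line along which they close (so a half turn about z gives the same grasp; the last joint's range is limited). The gripper opens to 87 mm and grips with 3 to 60 N. Pads are 19 mm wide; open, the fingers measure 117 mm over their backs; the gripper's body (75 mm by 190 mm) begins 51 mm behind the grasp point.
Start: joints at [0.982, 0.527, 1.433, -0, 1.181, -0.178], TCP at [0.25, 0.573, 0.223] pointing down, gripper open.
Joint ranges: [-3.08, 3.08], [-0.75, 2.2], [0.22, 2.44], [-1.43, 4.57], [0, 2.65], [-2.85, 2.85]. Speed limits (rad/s): [2.79, 2.79, 3.14, 3.14, 3.14, 3.14].

### API

Orientations are given as a unit quaternion [x, y, z, w].
In Python, from rig import robot gives the robot as it stands.
- The arm moves only by the shell command python3 -m jog 'ROWS' [FORCE]. ROWS is a JSON object of lists of equal length, an entry for each row: "dp": the shift along the tool's x, y, z in mm, a list of three; "delta_rot": the turn, a rotation vector about the tool's x, y, z in rad, a list of three; "gripper": the opening, from -1 (shut) to 1 (fully open). A call has 1 to 12 rows; each row is the pose to reach, as a shift and turn from the pose commanded when the call began, along the tool's axes at that moment; what a row does not reach only later rows make up. A row lasts 1/10 s, in which the tool goes at most 50 mm and 8.59 degrees, less where a joint would pass 70% of its speed; a pose out of reach is approached as far as the arm can. A call with a gripper value outside its range is refused whole. The fingers move at their own pace and stop on an object; FORCE is the grip in N (left out, the last holds). Time passes only in rows, so rows that repeat a pose let the fingers close. It gives the time, the measured TCP pose, the force, the opening and the grip force at its end, in the units of the state.
- robot.get_obs(): the state, without advancing time (a new reading comes with each control period).
- robot.camera(name): name is "side" or "top" or "wrist"; returns the picture (384x512x3 uint8, red, green, blue); there is no depth.
- robot.camera_model(name): a dict with "fx", "fy", "cx", "cy" (pixels), "xyz" and "orientation" of the camera in the world; the wrist camera has in their place "T_tool_cam" (4x4, takes a point from camera to tool coordinates, whose origin is the TCP and whose axes are the flange's). Camera axes: x right, y down, z forward; pixel columns grow to the right and rows downward; lengths in m; the calibration is good to about 2 mm. A picture is of the moment at which its call begins: read the wrist's pose just before it. camera_model takes no time and is no camera call.
- robot.hand_in(): hands the job in; it is judged then, once.
Trained networks look in the newest picture that a camera, given by its name, has taken for a name from the list of things; names that differ only in an ending like _2 or _b are one class to them, and where a whole thing is asked for, a point or a joint stands for the part that bears it (a point fixed in the world has none). Each returns a list of dicts, best first, with "score" (0 to 1); they miss things now and then, are a little off and sometimes report something else, mostly with a low value. They report only what shows in the picture. A call takes as long as a camera call. They do not tell look-alikes from the thing itself.
- robot.search_frame(name, camera): "rect" ([left, top, right, bottom] in pixels, round what is visible of it).
The state is a dict: "time": time; "q": joint angles; "joint_velocities": joint speeds; "joint_torque": joint torques, N m; "position": TCP position; "tool_rot": TCP orientation; "ft_force": force on the tool from outside, world axes, zero at the start; "moment": the same for the moment, N m; "grip_width": finger opening in m; "grip_force": force on a finger pad.
Only numpy, scipy, OpenCV 4.12 (cv2) and the standard library are available. Lean on these libraries where they do the work, as an engineer would, in place of code of your own. Each camera call takes 0.05 s, during which the arm holds its last target. There are 200 camera calls.

## Working session

There is one attempt and no reset: what is moved stays moved. The work goes in short steps, Python scripts to look and compute and a shell command to move; the robot and the scene stay as the last step left them, time stands still between calls to the robot, and variables do not carry over. Pictures are saved under pics/ and viewed, at most 10 in all, crops included, and the job is handed in when it is done.

```bash
ls; mkdir -p pics
python3 - <<'E'
from rig import robot
import cv2,numpy as np
ims=[]
for c in ["side","top"]:
    im=robot.camera(c); cv2.imwrite(f"pics/raw_{c}.png",im[:,:,::-1]); 
    m=robot.camera_model(c); print(c,{k:np.round(v,4).tolist() for k,v in m.items()})
    for n in ["cup","dispenser","cup_spot","lever","handle","ball_center","mug","jug","saucers"]:
        try: print(n,[(np.round(d["rect"]).tolist(),round(d["score"],2)) for d in robot.search_frame(n,c)])
        except Exception as e: print(n,e)
    ims.append(im)
cv2.imwrite("pics/a.png",cv2.resize(np.vstack(ims),(None or 800*512//1024*1,600))[:,:,::-1]) 
o=robot.get_obs(); print({k:np.round(v,3).tolist() for k,v in o.items()})
m=robot.camera_model("wrist"); print(m)
E
```

```text
pics
side {'fx': 454.2525, 'fy': 454.2525, 'cx': 257.9655, 'cy': 187.3183, 'xyz': [-0.508, -0.2088, 1.498], 'orientation': [0.7569, -0.5594, 0.1986, -0.2732]}
cup [([158.0, 176.0, 176.0, 204.0], 0.85), ([142.0, 165.0, 161.0, 185.0], 0.77), ([216.0, 219.0, 235.0, 242.0], 0.7), ([168.0, 201.0, 185.0, 225.0], 0.57)]
dispenser [([287.0, 168.0, 340.0, 254.0], 0.79)]
cup_spot [([284.0, 170.0, 343.0, 249.0], 0.65), ([286.0, 173.0, 310.0, 189.0], 0.33), ([259.0, 226.0, 276.0, 246.0], 0.25)]
lever [([286.0, 174.0, 309.0, 190.0], 0.66)]
handle [([289.0, 172.0, 310.0, 189.0], 0.6)]
ball_center []
mug [([357.0, 247.0, 386.0, 272.0], 0.87)]
jug [([257.0, 230.0, 275.0, 249.0], 0.71)]
saucers [([380.0, 204.0, 407.0, 234.0], 0.89), ([257.0, 227.0, 271.0, 249.0], 0.37)]
top {'fx': 406.5148, 'fy': 406.5148, 'cx': 266.5022, 'cy': 193.158, 'xyz': [0.2745, 0.1016, 1.5772], 'orientation': [0.7126, -0.6953, 0.0639, -0.0683]}
cup [([157.0, 196.0, 180.0, 211.0], 0.84), ([122.0, 179.0, 145.0, 196.0], 0.59), ([233.0, 225.0, 245.0, 240.0], 0.55), ([172.0, 218.0, 191.0, 238.0], 0.5)]
dispenser [([294.0, 156.0, 3
[... 509 characters left out ...]
nt_torque': [0.001, -44.002, -17.699, 0.064, 0.05, -0.0], 'position': [0.25, 0.573, 0.223], 'tool_rot': [0.204, 0.979, 0.0, 0.0], 'ft_force': [-0.784, -0.848, 0.296], 'moment': [0.011, -0.006, -0.004], 'grip_force': 0.0, 'grip_width': 0.087}
{'fx': 299.48406848510507, 'fy': 299.48406848510507, 'cx': 252.0491176525117, 'cy': 190.3143307335046, 'T_tool_cam': array([[-4.42478557e-04, -9.55221345e-01, -2.95891850e-01,
         8.16721932e-02],
       [ 9.99999876e-01, -4.89954439e-04,  8.63032743e-05,
        -1.50565418e-03],
       [-2.27412255e-04, -2.95891775e-01,  9.55221443e-01,
        -1.61534906e-01],
       [ 0.00000000e+00,  0.00000000e+00,  0.00000000e+00,
         1.00000000e+00]])}
```

View pics/raw_top.png

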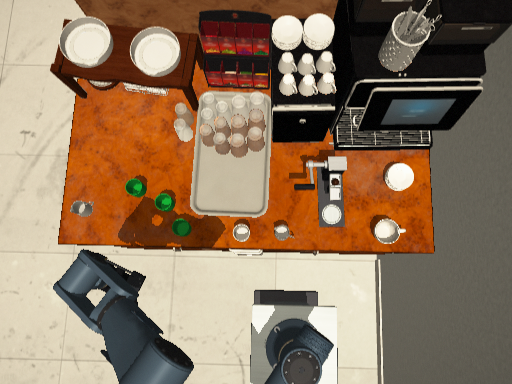

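View pics/raw_side.png

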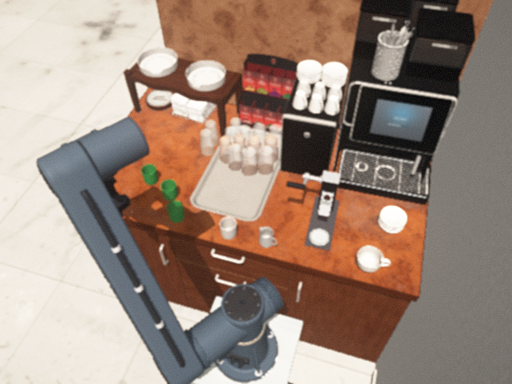

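The top view shows the white cup at (241,232), the jug at (282,231), the disc at (332,214), the lever handle at (303,187), the mug at (388,231) and the saucers at (399,177). The green look-alikes are on the left. The side view agrees: cup (228,229), disc (318,237).

```bash
cat > h.py <<'E'
import numpy as np, cv2
from rig import robot
from scipy.spatial.transform import Rotation as R
def cam(n,o=None):
    m=robot.camera_model(n)
    K=np.array([[m["fx"],0,m["cx"]],[0,m["fy"],m["cy"]],[0,0,1]])
    if n=="wrist":
        o=o or robot.get_obs(); T=np.eye(4); T[:3,:3]=R.from_quat(o["tool_rot"]).as_matrix(); T[:3,3]=o["position"]
        T=T@m["T_tool_cam"]; return K,T[:3,:3],T[:3,3]
    return K,R.from_quat(m["orientation"]).as_matrix(),np.array(m["xyz"])
def onplane(n,uv,z,o=None):
    K,Rm,t=cam(n,o); d=Rm@np.linalg.solve(K,[uv[0],uv[1],1]); return t+d*(z-t[2])/d[2]
def proj(n,p,o=None):
    K,Rm,t=cam(n,o); c=K@(Rm.T@(np.array(p)-t)); return c[:2]/c[2]
E
python3 - <<'E'
from h import *
np.set_printoptions(precision=3,suppress=True)
P={"cup":((239.5,231.5),(226,230),.036),"cuprim":((241,230.5),(229,223),.072),"disc":((332,214),(318.5,237),.009),"jug":((281,232),(266,239),.034),"handle":((303,187),(296,185),.203),"coltop":((339,163),(331,178),.194),"mug":((387,231),(370,260),.032),"sauc":((399.5,177),(393,219),.054)}
for k,(a,b,z) in P.items(): print(k,onplane("top",a,z),onplane("side",b,z))
s=cv2.imread("pics/raw_top.png")[145:250,220:420]; t=cv2.imread("pics/raw_side.png")[160:280,210:410]
cv2.imwrite("pics/b.png",np.vstack([cv2.resize(s,(600,315),interpolation=2)[:,:],cv2.resize(t,(475,285),interpolation=2) if 0 else cv2.copyMakeBorder(cv2.resize(t,(475,285),interpolation=2),0,0,0,125,0)]))
E
```

```text
cup [0.416 0.213 0.036] [0.4   0.209 0.036]
cuprim [0.416 0.205 0.072] [0.411 0.199 0.072]
disc [ 0.495 -0.141  0.009] [ 0.491 -0.139  0.009]
jug [0.418 0.056 0.034] [0.407 0.049 0.034]
handle [ 0.559 -0.012  0.203] [ 0.561 -0.019  0.203]
coltop [ 0.65  -0.138  0.194] [ 0.641 -0.136  0.194]
mug [ 0.432 -0.346  0.032] [ 0.432 -0.343  0.032]
sauc [ 0.638 -0.394  0.054] [ 0.627 -0.4    0.054]
```

View pics/b.png

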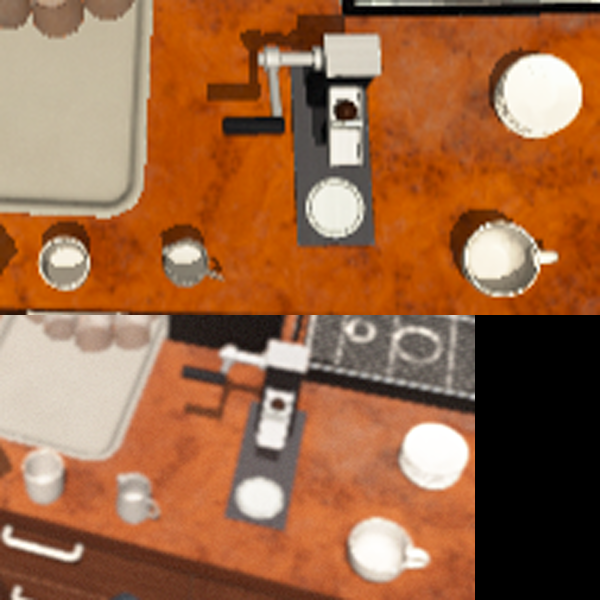

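The crops confirm the layout. The dispenser's x points almost along world +x, the cup is near (0.412, 0.205), and the chute holds the ball. I'll grasp along world y, tilted slightly back to clear the chute, and I'm first moving to a close view.

```bash
cat >> h.py <<'E'
def goal(p,tilt=.2,yaw=0.):
    "dp (mm), rotvec in present tool axes to reach TCP p, tool y along world y (turned by yaw), tool z leaning forward by tilt"
    o=robot.get_obs(); A=R.from_quat(o["tool_rot"])
    G=R.from_euler("z",yaw)*R.from_matrix(np.array([[-1,0,0],[0,1,0],[0,0,-1.]]).T)*R.from_euler("y",-tilt)
    print("pos",np.round(o["position"],4),"dp",np.round(A.inv().apply(np.array(p)-o["position"])*1000,1),"rot",np.round((A.inv()*G).as_rotvec(),3))
E
python3 -c "
from h import *
goal((.375,.205,.2))"
```

```text
pos [0.2495 0.573  0.2226] dp [-262.  -287.3   22.5] rot [-0.041 -0.197 -0.409]
```

```bash
python3 -m jog '{"dp":[[-262,-287,22],[-262,-287,22],[-262,-287,22],[-262,-287,22],[-262,-287,22],[-262,-287,22],[-262,-287,22],[-262,-287,22],[-262,-287,22],[-262,-287,22],[-262,-287,22],[-262,-287,22]],"delta_rot":[[-0.041,-0.197,-0.409],[-0.041,-0.197,-0.409],[-0.041,-0.197,-0.409],[-0.041,-0.197,-0.409],[-0.041,-0.197,-0.409],[-0.041,-0.197,-0.409],[-0.041,-0.197,-0.409],[-0.041,-0.197,-0.409],[-0.041,-0.197,-0.409],[-0.041,-0.197,-0.409],[-0.041,-0.197,-0.409],[-0.041,-0.197,-0.409]],"gripper":[1,1,1,1,1,1,1,1,1,1,1,1]}' 25
python3 - <<'E'
from h import *
o=robot.get_obs(); im=robot.camera("wrist"); cv2.imwrite("pics/w1.png",im[:,:,::-1])
for n in ["cup","jug"]: print(n,[(np.round(d["rect"]).tolist(),round(d["score"],2)) for d in robot.search_frame(n,"wrist")])
for z,r in((.072,.032),(0,.027)):
  print(np.round([proj("wrist",(.412+r*np.cos(a),.205+r*np.sin(a),z),o) for a in np.arange(4)*np.pi/2]))
E
```

```text
time: 2.2
position: [0.3747, 0.2066, 0.2006]
tool_rot: [-0.001, 0.995, 0.0, 0.1]
ft_force: [0.3, -0.2, 0.2]
grip_width: 0.0872
grip_force: 0.0
cup [([221.0, 145.0, 283.0, 219.0], 0.85), ([407.0, 156.0, 497.0, 229.0], 0.81), ([440.0, 223.0, 501.0, 238.0], 0.79)]
jug [([70.0, 148.0, 152.0, 218.0], 0.82)]
[[252. 218.]
 [283. 192.]
 [252. 164.]
 [221. 192.]]
[[252. 183.]
 [273. 164.]
 [252. 143.]
 [230. 164.]]
```

View pics/w1.png

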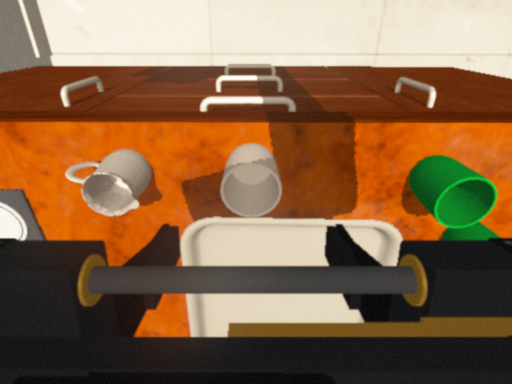

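The cup shows at (252,182) between the fingers' columns. The network's rect (221–283, bottom 219) matches my projection for (0.412, 0.205) within about 1 px, and the jug is well off to the side. I'm descending now.

```bash
python3 -c "
from h import *
goal((.416,.205,.036))"
```

```text
pos [0.3747 0.2064 0.2006] dp [ -7.8  -1.5 169.5] rot [ 0.001 -0.     0.002]
```

```bash
python3 -m jog '{"dp":[[-2,-1.5,40],[-4,-1.5,80],[-6,-1.5,115],[-7,-1.5,140],[-8,-1.5,157],[-8,-1.5,166],[-8,-1.5,169.5],[-8,-1.5,169.5]],"delta_rot":[[0,0,0],[0,0,0],[0,0,0],[0,0,0],[0,0,0],[0,0,0],[0,0,0],[0,0,0]],"gripper":[1,1,1,1,1,1,1,1]}' 25
python3 -m jog '{"dp":[[0,0,0],[0,0,0],[0,0,0],[0,0,0],[0,0,0],[0,0,0],[0,0,0],[0,0,0]],"delta_rot":[[0,0,0],[0,0,0],[0,0,0],[0,0,0],[0,0,0],[0,0,0],[0,0,0],[0,0,0]],"gripper":[0.6,0.5,0.4,0.35,0.3,0.25,0.25,0.25]}' 25
```

```text
time: 3.15
position: [0.4165, 0.204, 0.036]
tool_rot: [-0.0, 0.995, -0.0, 0.1]
ft_force: [-0.0, -0.1, -1.7]
grip_width: 0.0871
grip_force: 0.0
time: 3.95
position: [0.417, 0.204, 0.0365]
tool_rot: [0.0, 0.995, 0.0, 0.1]
ft_force: [-1.7, 2.1, 6.3]
grip_width: 0.0614
grip_force: 24.9
```

```bash
python3 -m jog '{"dp":[[1,0,-5],[3,0,-15],[6,0,-30],[10,0,-50],[14,0,-70],[18,0,-90],[22,0,-108],[24,0,-118],[25,0,-124],[25,0,-126],[25,0,-126]],"delta_rot":[[0,0,0],[0,0,0],[0,0,0],[0,0,0],[0,0,0],[0,0,0],[0,0,0],[0,0,0],[0,0,0],[0,0,0],[0,0,0]],"gripper":[0.25,0.25,0.25,0.25,0.25,0.25,0.25,0.25,0.25,0.25,0.25]}' 25
python3 - <<'E'
from h import *
goal((.436,-.14,.166))
for d in robot.camera("side"),: cv2.imwrite("pics/s2.png",d[:,:,::-1])
print([(np.round(d["rect"]).tolist(),round(d["score"],2)) for d in robot.search_frame("cup","side")])
E
```

```text
time: 5.05
position: [0.3672, 0.2037, 0.1545]
tool_rot: [0.0, 0.995, -0.0, 0.1]
ft_force: [-0.4, -0.2, -2.3]
grip_width: 0.0614
grip_force: 24.9
pos [0.3672 0.2037 0.1545] dp [ -69.9 -343.7    2.4] rot [-0. -0. -0.]
[([210.0, 216.0, 228.0, 234.0], 0.5), ([176.0, 203.0, 184.0, 223.0], 0.5)]
```

```bash
python3 -m jog '{"dp":[[-2,-10,0],[-6,-30,0],[-13,-65,0],[-21,-105,0],[-30,-145,0],[-38,-185,0],[-46,-225,1],[-54,-265,1],[-61,-300,2],[-66,-325,2],[-69,-338,2],[-70,-344,2]],"delta_rot":[[0,0,0],[0,0,0],[0,0,0],[0,0,0],[0,0,0],[0,0,0],[0,0,0],[0,0,0],[0,0,0],[0,0,0],[0,0,0],[0,0,0]],"gripper":[0.25,0.25,0.25,0.25,0.25,0.25,0.25,0.25,0.25,0.25,0.25,0.25]}' 25
python3 - <<'E'
from h import *
o=robot.get_obs(); print(np.round(o["position"],4),o["grip_width"],o["grip_force"])
a=robot.camera("wrist")
for n in ["cup","cup_spot","dispenser"]: print(n,[(np.round(d["rect"]).tolist(),round(d["score"],2)) for d in robot.search_frame(n,"wrist")])
b=robot.camera("top")
t=cv2.resize(b[130:250,250:430],(432,288),interpolation=2)
c=np.zeros((600,512,3),np.uint8); c[:312]=a[:312]; c[312:,:432]=t
cv2.imwrite("pics/w2.png",c[:,:,::-1])
print([np.round(proj("wrist",(.494+.038*np.cos(q),-.14+.038*np.sin(q),.009),o)).tolist() for q in np.arange(4)*np.pi/2])
E
```

```text
time: 6.35
position: [0.4361, -0.1414, 0.166]
tool_rot: [0.001, 0.995, 0.0, 0.099]
ft_force: [-0.1, 0.9, -2.4]
grip_width: 0.0614
grip_force: 24.9
[ 0.4361 -0.1414  0.166 ] 0.06139921727082652 24.93041714102219
cup [([190.0, 169.0, 317.0, 326.0], 0.91)]
cup_spot [([208.0, 153.0, 298.0, 324.0], 0.62)]
dispenser [([211.0, 157.0, 299.0, 324.0], 0.83)]
[[254.0, 223.0], [288.0, 196.0], [255.0, 166.0], [221.0, 196.0]]
```

View pics/w2.png

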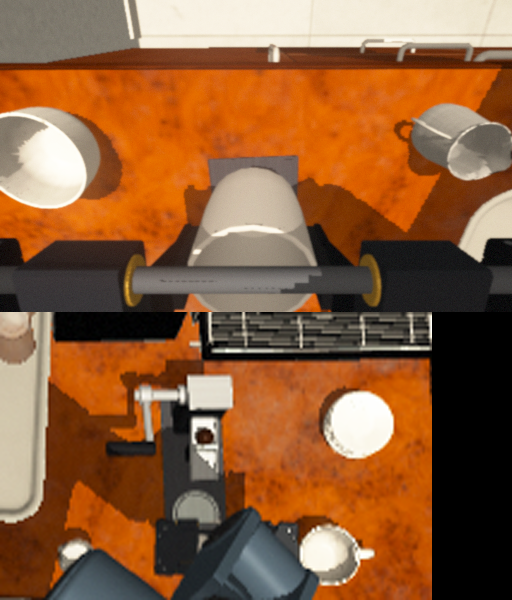

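The cup hangs straight in the grip, and the foot's front edge is at row 157, columns 209–298. The top view shows the disc, chute and ball unobstructed behind the gripper. Next I refine the disc centre from the first pictures and the foot edge.

Run:
```python
from h import *
np.set_printoptions(precision=4,suppress=True)
for n,(u,v) in {"top":(332,214),"side":(319,237)}.items():
    im=cv2.imread(f"pics/raw_{n}.png"); x0,y0=u-13,v-9
    c=cv2.resize(im[y0:v+13,x0:u+14].min(2),None,fx=8,fy=8,interpolation=2)
    _,lab,st,cen=cv2.connectedComponentsWithStats((c>130).astype(np.uint8))
    i=lab[8*9+4,8*13+4]; uv=(cen[i]+.5)/8-.5+[x0,y0]; print(n,uv,st[i]/8,onplane(n,uv,.009))
for p in((209,157),(298,157)): print(onplane("wrist",p,.006))
print("cup foot nominal: TCP-rel"); goal((.498,-.14,.066))
```

```text
top [331.2091 213.9949] [   2.875    0.      19.75    19.5   2442.5  ] [ 0.4952 -0.1384  0.009 ]
side [318.8687 236.5982] [   2.75     0.      21.      18.25  2433.375] [ 0.4934 -0.14    0.009 ]
[ 0.4461 -0.1863  0.006 ]
[ 0.4461 -0.0898  0.006 ]
cup foot nominal: TCP-rel
pos [ 0.4351 -0.1385  0.1661] dp [-42.   -1.7 110.5] rot [ 0.002 -0.002  0.001]
```

```bash
python3 -c "
from h import *
goal((.4995,-.139,.0655))"
python3 -m jog '{"dp":[[-5,0,2],[-12,0,8],[-18,0,18],[-24,0,32],[-29,-0.5,46],[-34,-0.5,62],[-38,-0.5,78],[-41,-0.5,92],[-42,-0.5,103],[-43,-0.5,109],[-43,-0.5,111],[-43,-0.5,111]],"delta_rot":[[0,0,0],[0,0,0],[0,0,0],[0,0,0],[0,0,0],[0,0,0],[0,0,0],[0,0,0],[0,0,0],[0,0,0],[0,0,0],[0,0,0]],"gripper":[0.25,0.25,0.25,0.25,0.25,0.25,0.25,0.25,0.25,0.25,0.25,0.25]}' 25
python3 -c "
from h import *
goal((.4995,-.139,.0455))"
```

```text
pos [ 0.4351 -0.1385  0.1661] dp [-43.3  -0.7 111.3] rot [ 0.002 -0.002  0.001]
time: 7.8
position: [0.5001, -0.1407, 0.066]
tool_rot: [0.0, 0.995, 0.0, 0.1]
ft_force: [-0.4, -0.0, -2.2]
grip_width: 0.0615
grip_force: 24.9
pos [ 0.5001 -0.1407  0.066 ] dp [ 4.7  1.7 20. ] rot [ 0.    -0.001 -0.   ]
```

```bash
python3 -m jog '{"dp":[[0.4,0.5,2],[0.8,1,4],[1.2,1.5,6],[1.6,1.5,8],[2,1.5,10],[2.4,1.5,12],[2.8,1.5,14],[3.2,1.5,16],[3.4,1.5,17],[3.4,1.5,17]],"delta_rot":[[0,0,0],[0,0,0],[0,0,0],[0,0,0],[0,0,0],[0,0,0],[0,0,0],[0,0,0],[0,0,0],[0,0,0]],"gripper":[0.25,0.25,0.25,0.25,0.25,0.25,0.25,0.25,0.25,0.25]}' 25
```

```text
time: 8.8
position: [0.5001, -0.1393, 0.0487]
tool_rot: [0.0, 0.995, 0.0, 0.1]
ft_force: [0.4, -0.5, -2.1]
grip_width: 0.0616
grip_force: 24.9
```

```bash
python3 -m jog '{"dp":[[0.2,0,0.8],[0.3,0,1.5],[0.5,0,2.2],[0.6,0,2.8],[0.6,0,2.8]],"delta_rot":[[0,0,0],[0,0,0],[0,0,0],[0,0,0],[0,0,0]],"gripper":[0.25,0.25,0.25,0.25,0.25]}' 25
```

```text
time: 9.3
position: [0.5001, -0.1393, 0.046]
tool_rot: [0.0, 0.995, 0.0, 0.1]
ft_force: [0.4, -0.3, -2.6]
grip_width: 0.061
grip_force: 24.9
```

```bash
python3 -m jog '{"dp":[[0.1,0,0.4],[0.2,0,0.8],[0.2,0,0.8]],"delta_rot":[[0,0,0],[0,0,0],[0,0,0]],"gripper":[0.25,0.25,0.25]}' 25
python3 -m jog '{"dp":[[0.1,0,0.4],[0.2,0,0.8],[0.2,0,0.8]],"delta_rot":[[0,0,0],[0,0,0],[0,0,0]],"gripper":[0.25,0.25,0.25]}' 25
```

```text
time: 9.6
position: [0.5002, -0.1393, 0.0455]
tool_rot: [0.0, 0.995, -0.0, 0.1]
ft_force: [-0.4, 0.4, 2.0]
grip_width: 0.0612
grip_force: 24.9
time: 9.9
position: [0.5003, -0.1393, 0.0454]
tool_rot: [0.0, 0.995, -0.0, 0.1]
ft_force: [-1.6, 1.5, 9.5]
grip_width: 0.0617
grip_force: 25.0
```

Contact is made, at about 12 N. I'll ease off the press, then open slowly.

```bash
python3 -m jog '{"dp":[[-0.1,0,-0.5],[-0.1,0,-0.7],[-0.1,0,-0.7],[-0.1,0,-0.7],[-0.1,0,-0.7],[-0.1,0,-0.7],[-0.1,0,-0.7],[-0.1,0,-0.7],[-0.1,0,-0.7],[-0.1,0,-0.7],[-0.1,0,-0.7]],"delta_rot":[[0,0,0],[0,0,0],[0,0,0],[0,0,0],[0,0,0],[0,0,0],[0,0,0],[0,0,0],[0,0,0],[0,0,0],[0,0,0]],"gripper":[0.25,0.25,0.42,0.45,0.5,0.55,0.6,0.7,0.8,0.9,1]}' 10
python3 - <<'E'
from h import *
o=robot.get_obs(); print(o["grip_width"],o["ft_force"]); goal((.475,-.139,.17))
a=robot.camera("wrist"); cv2.imwrite("pics/w3.png",a[:,:,::-1])
print([(np.round(d["rect"]).tolist(),round(d["score"],2)) for d in robot.search_frame("cup","wrist")])
E
```

```text
time: 11.0
position: [0.5001, -0.1393, 0.0451]
tool_rot: [0.0, 0.995, -0.0, 0.1]
ft_force: [-0.0, -0.2, 0.4]
grip_width: 0.0835
grip_force: 0.0
0.08347275427970283 [-0.02850957 -0.1977716   0.36050049]
pos [ 0.5001 -0.1393  0.0451] dp [  -0.2    0.3 -127.4] rot [-0. -0. -0.]
[([192.0, 167.0, 318.0, 324.0], 0.86)]
```

```bash
python3 -m jog '{"dp":[[0,0,-5],[0,0,-15],[0,0,-30],[0,0,-50],[0,0,-75],[0,0,-105],[0,0,-140],[0,0,-175],[0,0,-200],[0,0,-215],[0,0,-220],[0,0,-220]],"delta_rot":[[0,0,0],[0,0,0],[0,0,0],[0,0,0],[0,0,0],[0,0,0],[0,0,0],[0,0,0],[0,0,0],[0,0,0],[0,0,0],[0,0,0]],"gripper":[1,1,1,1,1,1,1,1,0,-0.5,-1,-1]}' 20
python3 - <<'E'
from h import *
np.set_printoptions(precision=4,suppress=True)
goal((.558,-.012,.27),tilt=0)
a=robot.camera("wrist");o=robot.get_obs()
for n in ["cup","handle","cup_spot"]: print(n,[(np.round(d["rect"]).tolist(),round(d["score"],2)) for d in robot.search_frame(n,"wrist")])
b=robot.camera("side")
c=np.zeros((600,512,3),np.uint8); c[:312]=a[:312]; c[312:,:480]=cv2.resize(b[150:270,240:440],(480,288),interpolation=2)
cv2.imwrite("pics/w4.png",c[:,:,::-1])
for z,r in((.081,.032),(.009,.038)): print([np.round(proj("wrist",(.4945+r*np.cos(q),-.139+r*np.sin(q),z),o)).tolist() for q in np.arange(4)*np.pi/2])
print(proj("wrist",(.56,-.014,.203),o))
E
```

```text
time: 12.3
position: [0.4562, -0.1393, 0.2617]
tool_rot: [0.0, 0.995, -0.001, 0.101]
ft_force: [-0.5, 0.0, -0.3]
grip_width: 0.0629
grip_force: 0.0
pos [ 0.4562 -0.1393  0.2617] dp [-101.3  127.4   12. ] rot [-0.001  0.201 -0.001]
cup [([227.0, 132.0, 282.0, 199.0], 0.77)]
handle [([326.0, 313.0, 336.0, 323.0], 0.63)]
cup_spot [([210.0, 113.0, 338.0, 322.0], 0.67)]
[[253.0, 196.0], [280.0, 172.0], [253.0, 147.0], [226.0, 172.0]]
[[253.0, 175.0], [280.0, 150.0], [253.0, 123.0], [226.0, 150.0]]
[387.7526 291.4644]
```

View pics/w4.png

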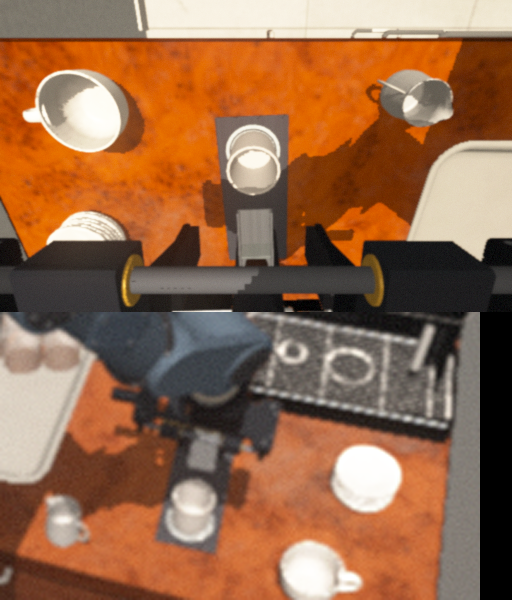

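The cup stands upright, with its rim centred at about (254,171) against a predicted (253,172), and the disc rim is even around its foot. Mug, saucers and jug are in place. Next the tool goes above the handle with closed fingers.

```bash
python3 -m jog '{"dp":[[-4,5,-8],[-15,18,-12],[-30,40,-12],[-50,65,-8],[-70,90,0],[-85,110,6],[-95,120,10],[-101,127,12],[-101,127,12],[-101,127,12]],"delta_rot":[[0,0.02,0],[0,0.06,0],[0,0.1,0],[0,0.15,0],[0,0.19,0],[0,0.2,0],[0,0.2,0],[0,0.2,0],[0,0.2,0],[0,0.2,0]],"gripper":[-1,-1,-1,-1,-1,-1,-1,-1,-1,-1]}' 20
python3 - <<'E'
from h import *
np.set_printoptions(precision=4,suppress=True)
goal((.558,-.012,.215),tilt=0); o=robot.get_obs()
b=robot.camera("wrist");s=robot.camera("side")
c=np.zeros((600,512,3),np.uint8); c[:312]=b[:312]; c[312:,:480]=cv2.resize(s[150:270,240:440],(480,288),interpolation=2)
cv2.imwrite("pics/w5.png",c[:,:,::-1])
print(proj("side",o["position"]),proj("side",(.56,-.014,.203)),proj("wrist",(.56,-.014,.203),o),proj("wrist",o["position"],o))
print([(np.round(d["rect"]).tolist(),round(d["score"],2)) for d in robot.search_frame("handle","side")])
E
```

```text
time: 13.55
position: [0.5571, -0.013, 0.2688]
tool_rot: [0.0, 1.0, -0.0, -0.001]
ft_force: [1.0, -0.3, 0.2]
grip_width: -0.0
grip_force: 0.0
pos [ 0.5571 -0.013   0.2688] dp [-1.   1.  53.8] rot [-0.    -0.001 -0.001]
[295.0914 173.7467] [294.5257 184.9299] [252.4453 207.8323] [254.2567 241.8867]
[([287.0, 172.0, 310.0, 189.0], 0.58)]
```

View pics/w5.png

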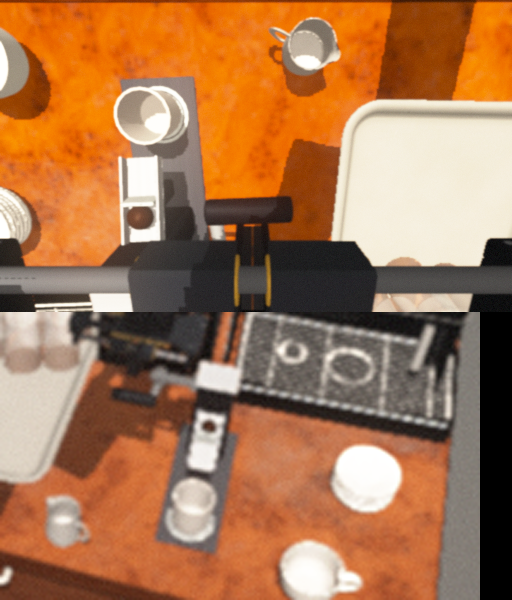

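In the wrist view the bar is at (248,210) directly below the fingers, within 4 px of prediction. I'm approaching it and then pushing along its arc.

```bash
python3 -m jog '{"dp":[[-1,-1,8],[-2,-2,20],[-3,-3,32],[-4,-4,42],[-4,-4,48],[-4,-4,52],[-4,-4,55],[-3,-4,59],[-2,-4,63],[-1,-4,67],[0,-4,70],[0,-4,70]],"delta_rot":[[0,0,0],[0,0,0],[0,0,0],[0,0,0],[0,0,0],[0,0,0],[0,0,0],[0,0,0],[0,0,0],[0,0,0],[0,0,0],[0,0,0]],"gripper":[-1,-1,-1,-1,-1,-1,-1,-1,-1,-1,-1,-1]}' 20
```

```text
time: 14.9
position: [0.5558, -0.0164, 0.1995]
tool_rot: [-0.0, 1.0, -0.0, -0.002]
ft_force: [-5.9, -0.6, 6.7]
grip_width: 0.0005
grip_force: 3.3
```

```bash
python3 -m jog '{"dp":[[2,0,6],[4,0,12],[5,0,18],[6,0,24],[6,0,30],[5,0,36],[4,0,42],[3,0,48],[2,0,52],[1,0,55],[0,0,58],[0,0,58]],"delta_rot":[[0,0,0],[0,0,0],[0,0,0],[0,0,0],[0,0,0],[0,0,0],[0,0,0],[0,0,0],[0,0,0],[0,0,0],[0,0,0],[0,0,0]],"gripper":[-1,-1,-1,-1,-1,-1,-1,-1,-1,-1,-1,-1]}' 20
```

```text
time: 16.1
position: [0.5559, -0.0161, 0.1414]
tool_rot: [-0.0, 1.0, 0.0, -0.002]
ft_force: [-5.2, 0.0, 6.8]
grip_width: 0.0003
grip_force: 3.4
```

```bash
python3 -m jog '{"dp":[[-0.5,0,2],[-1,0,4],[-1,0,5.5],[-1,0,5.5]],"delta_rot":[[0,0,0],[0,0,0],[0,0,0],[0,0,0]],"gripper":[-1,-1,-1,-1]}' 20
python3 -m jog '{"dp":[[0,0,1.5],[0,0,3],[0,0,3],[0,0,3],[0,0,3],[0,0,3],[0,0,3],[0,0,3]],"delta_rot":[[0,0,0],[0,0,0],[0,0,0],[0,0,0],[0,0,0],[0,0,0],[0,0,0],[0,0,0]],"gripper":[-1,-1,-1,-1,-1,-1,-1,-1]}' 20
python3 - <<'E'
from h import *
a=robot.camera("wrist"); s=robot.camera("side")
c=np.zeros((600,512,3),np.uint8); c[:312]=a[:312]; c[312:,:480]=cv2.resize(s[150:270,240:440],(480,288),interpolation=2)
cv2.imwrite("pics/w6.png",c[:,:,::-1])
E
```

```text
time: 16.5
position: [0.5571, -0.0161, 0.1367]
tool_rot: [-0.0, 1.0, -0.0, -0.002]
ft_force: [-6.3, -0.8, 9.4]
grip_width: 0.0002
grip_force: 4.7
time: 17.3
position: [0.5573, -0.0161, 0.1361]
tool_rot: [-0.0, 1.0, -0.0, -0.001]
ft_force: [-8.8, 1.1, 23.6]
grip_width: 0.0003
grip_force: 11.6
```

View pics/w6.png

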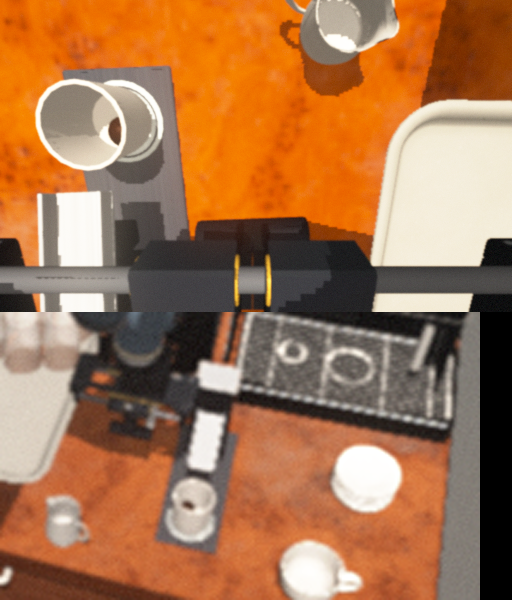

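The lever is at its stop (force jumped to 24 N at 136 mm). The ball is visible in the cup at (113,130) and the chute is empty, so I'm easing the lever up.

```bash
python3 -m jog '{"dp":[[0.5,0,-3],[1,0,-6],[2,0,-9],[2.5,0,-12],[3,0,-15],[3.5,0,-18],[4,0,-21],[4.5,0,-24],[5,0,-27],[5,0,-30],[5,0,-33],[5,0,-36]],"delta_rot":[[0,0,0],[0,0,0],[0,0,0],[0,0,0],[0,0,0],[0,0,0],[0,0,0],[0,0,0],[0,0,0],[0,0,0],[0,0,0],[0,0,0]],"gripper":[-1,-1,-1,-1,-1,-1,-1,-1,-1,-1,-1,-1]}' 20
python3 -m jog '{"dp":[[0,0,-3],[-0.5,0,-6],[-1,0,-9],[-1.5,0,-12],[-2,0,-15],[-2.5,0,-18],[-3.5,0,-21],[-4.5,0,-24],[-5.5,0,-27],[-6.5,0,-30],[-7.5,0,-33],[-8,0,-35]],"delta_rot":[[0,0,0],[0,0,0],[0,0,0],[0,0,0],[0,0,0],[0,0,0],[0,0,0],[0,0,0],[0,0,0],[0,0,0],[0,0,0],[0,0,0]],"gripper":[-1,-1,-1,-1,-1,-1,-1,-1,-1,-1,-1,-1]}' 20
```

```text
time: 18.6
position: [0.5546, -0.0163, 0.17]
tool_rot: [0.0, 1.0, -0.0, 0.001]
ft_force: [-0.9, 0.7, 5.9]
grip_width: 0.0004
grip_force: 2.9
time: 19.8
position: [0.5623, -0.0166, 0.2038]
tool_rot: [0.0, 1.0, -0.0, 0.0]
ft_force: [3.2, 1.1, 3.9]
grip_width: 0.0005
grip_force: 1.7
```

```bash
python3 -m jog '{"dp":[[0,0,-2],[0,0,-4],[0,0,-6],[0,0,-8],[0,0,-10],[0,0,-12],[0,0,-14],[0,0,-18],[0,0,-25],[0,0,-40],[0,0,-60],[0,0,-80]],"delta_rot":[[0,0,0],[0,0,0],[0,0,0],[0,0,0],[0,0,0],[0,0,0],[0,0,0],[0,0,0],[0,0,0],[0,0,0],[0,0,0],[0,0,0]],"gripper":[-1,-1,-1,-1,-1,-1,-1,-1,-1,-1,-1,-1]}' 20
python3 -m jog '{"dp":[[0,0,-10],[20,0,-10],[50,0,-10],[50,0,-10],[50,0,-10],[50,0,-10]],"delta_rot":[[0,0,0],[0,0,0],[0,0,0],[0,0,0],[0,0,0],[0,0,0]],"gripper":[-1,-1,-1,-1,-1,-1]}' 20
python3 - <<'E'
from h import *
a=robot.camera("wrist"); s=robot.camera("side")
c=np.zeros((600,512,3),np.uint8); c[:312]=a[:312]; c[312:,:480]=cv2.resize(s[150:270,240:440],(480,288),interpolation=2)
cv2.imwrite("pics/w7.png",c[:,:,::-1])
E
```

```text
time: 21.0
position: [0.5612, -0.0162, 0.2841]
tool_rot: [0.0, 1.0, 0.0, -0.001]
ft_force: [-0.0, -0.0, -0.6]
grip_width: 0.0002
grip_force: 0.0
time: 21.6
position: [0.5126, -0.0165, 0.2937]
tool_rot: [0.0, 1.0, -0.0, 0.0]
ft_force: [0.2, -1.4, 0.8]
grip_width: 0.0007
grip_force: 0.0
```

View pics/w7.png

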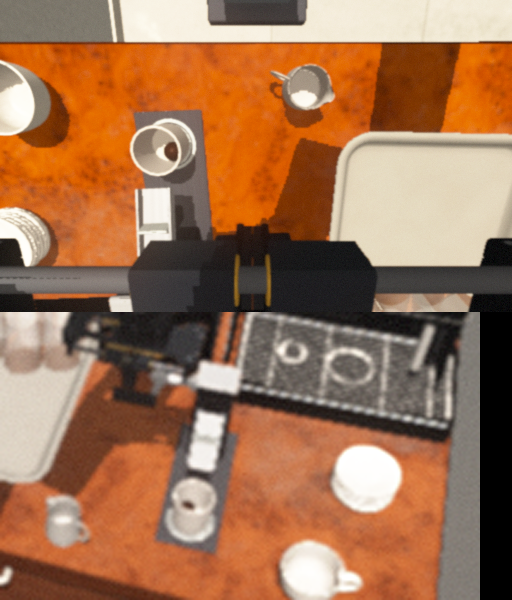

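The ball sits in the upright cup at (170,150), the gate is up again, and the arm is clear of everything. The side view shows the handle back up, so I'm handing in.

```bash
python3 -c "
from rig import robot
print(robot.hand_in())"
```

```text
the job is handed in; nothing more can be done
None
```

I handed in the job at about 22 s: the cup stands upright in the middle of the disc with the ball in it, the lever is back up after a slow return, and the mug, jug and saucers look undisturbed; no verdict was returned.

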